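# Unlock the headshell drawer with its handwheel and pull it open

## Robot

A 6-joint arm with a two-finger parallel gripper is mounted at the origin on the work surface. World frame = base frame: x ahead of the robot, y to its left, z up, the work surface at z = 0. Lengths are in m, angles in rad, forces in N, time in s.
With the tool pointing down it reaches from about 0.35 to 0.975 m from the base axis. Payload 4.9 kg.
Tool frame: the origin (TCP) lies at the very end of the fingers, on their centre line; the grasp point (between the pads) lies 19 mm behind it (ctrl.pinch_z is the distance from the TCP to the grasp point, in m); z points along the fingers, y is the line along which they close (so a half turn about z gives the same grasp; the last joint's range is limited). The gripper opens to 85 mm and grips with 20 to 120 N. Pads are 22 mm wide; open, the fingers measure 114 mm over their backs; the gripper's body (76 mm by 85 mm) begins 54 mm behind the grasp point. The pads swing forward as they close: fully open they stand 13 mm farther back than shut.
Start: joints at [-1.453, 0.053, 1.613, -0, 1.476, -0.119], TCP at [0.147, -0.608, 0.231] pointing down, gripper open.
Joint ranges: [-3.01, 3.01], [-1.01, 2.22], [0.06, 2.58], [-1.02, 4.17], [0.09, 2.62], [-3.14, 3.14]. Speed limits (rad/s): [2.57, 2.57, 3.14, 3.14, 3.14, 3.14].

## Interface

Orientations are given as a rotation vector (axis times angle).
In Python, from station import ctrl, optics gives the robot as it stands. The module is installed in compiled form; this text tells all that it offers.
- The arm moves only by the shell command python3 -m handwheel 'ROWS' [OPENING] [FORCE]. ROWS is JSON, one flat list of numbers, 6 for each row, row after row: the shift along the tool's x, y, z in m, then the turn, a rotation vector about the tool's x, y, z in degrees. A call has 1 to 20 rows; each row shifts and turns the commanded pose from where the row before left it, along the tool's axes as they then stand; what a row does not reach is not made up. A row lasts 1/10 s, in which the tool goes at most 50 mm and 8.59 degrees, less where a joint would pass 70% of its speed; a pose out of reach is approached as far as the arm can. A call is refused whole if a number of a shift passes 0.05 or a number of a turn 8.59, either way. A call with a gripper value outside its range is refused whole. OPENING is the closure, from 0 (fully open) to 1 (shut), set as the call begins (- or left out, the last holds). The fingers move at their own pace and stop on an object; FORCE is the grip in N (left out, the last holds). Time passes only in rows, so rows that do not move let the fingers close. It gives the time, the measured TCP pose, the force and the opening at its end, in the units of the state.
- ctrl.get_obs(): the state, without advancing time (a new reading comes with each control period).
- optics.get_image(name): name is "scene" or "top" or "wrist"; returns (picture, depth): 480x640x3 uint8, red, green, blue; 480x640 float32, m along the optical axis (not along the pixel's ray), 0 where there is no reading.
- optics.get_calibration(name): a dict with "fovy" (degrees; the focal length in pixels is half the picture's height over the tangent of half this angle, whatever the lens; pixels are square), "cx", "cy" (the principal point, pixels), "rvec" (rotation vector, rad) and "tvec" (3), from world to camera coordinates, as OpenCV has them; the wrist camera has in their place "mount" (4x4, takes a point from camera to tool coordinates, whose origin is the TCP and whose axes are the flange's). Camera axes: x right, y down, z forward; pixel columns grow to the right and rows downward; lengths in m; the calibration is good to about 2 mm. A picture is of the moment at which its call begins: read the wrist's pose just before it. get_calibration takes no time and is no camera call.
- ctrl.finish_job(): hands the job in, once; it reports no verdict.
The state is a dict: "t": time; "q": joint angles; "dq": joint speeds; "effort": joint torques, N m; "tool_pos": TCP position; "tool_rot": TCP orientation; "contact_force": force on the tool from outside, world axes, zero at the start; "wrist_torque": the same for the moment, N m; "opening": finger opening in m.
Only numpy, scipy, OpenCV 4.12 (cv2) and the standard library are available. Lean on these libraries where they do the work, as an engineer would, in place of code of your own. Each camera call takes 0.05 s, during which the arm holds its last target. There are 200 camera calls.

## Task

The headshell is locked in the little grey drawer cabinet. Crank the black handwheel on its top clockwise, regripping as you go, until the wheel's raised pointer faces the fixed arrow on the cabinet top: only there does the lock free the drawer. Then pull the drawer fully open by its bar handle and let go, leaving the wheel on its mark and everything else where it is.

Things in the scene. Friction and masses are not known exactly. Their poses are not given: they have to be found in the camera images.
- cabinet: Grey painted metal cabinet, 200 (x, depth) x 280 (y, width) x 100 mm high, fixed, with one drawer. Origin at the centre of its underside, on the table; its front with the drawer faces its own -x, z up.
- wheel_grip (a point): Point on the upright axis of the black knurled handwheel, 138 mm above the table: the height to grip it. Wheel 62 mm in diameter, rim 126 to 148 mm above the table (26 to 48 mm above the cabinet top; only a 20 mm shaft under it). The axis is at the cabinet's x -30, y +40 mm. The frame turns with the wheel: z up, pointer along its -x.
- wheel_pointer (a point): Outer tip of the raised aluminium pointer on the wheel's top face, 31 mm from the axis, 150 mm above the table.
- index_tip (a point): Tip of the fixed flat black arrow (4 mm high) on the cabinet top, 38 mm from the wheel's axis, on the side of the drawer front, pointing at the wheel.
- wheel (a joint): Angle of the handwheel in rad. Grows as it turns clockwise seen from above; 0 when the pointer faces the arrow; starts between -4.2 and -2.4; stops at -4.7 and 0.6. Stiff enough (0.08 N m) to stay where it is left. The lock lets the drawer out only within about 0.12 of 0.
- cabinet_drawer0 (a joint): Travel of the drawer in m: 0 shut, 0.11 fully open (stop); it slides to the cabinet's -x, drags with about 1 N, and stays where it is left.
- drawer_handle (a point): Middle of the drawer's straight steel bar handle: an 11 mm thick round bar, 120 mm long, level along the cabinet's y, 45 mm (its axis) in front of the drawer front, 76 mm above the table, 24 mm below the cabinet top. It can be pinched from above with the fingers closing along the cabinet's x. Moves with the drawer.
- jar: Bystander: green glass jar with a dark twist cap, 52 mm in diameter, 65 mm high, standing on the cabinet top beyond the wheel, towards the cabinet's -y. Origin under its centre.
- puck: Bystander: steel record weight, 76 mm in diameter, 46 mm high, on the table beside the drawer's path, on the cabinet's -y side. Origin under its centre.
- protractor: Bystander: flat black aluminium alignment protractor, 190 x 55 x 4 mm with a spindle hole, on the table on the cabinet's +y side. Origin under its centre.
- mug: Bystander: white mug, 76 mm in diameter, 90 mm high, on the table on the cabinet's -y side. Origin under its centre.
- screwdriver: Bystander: screwdriver, 150 mm long, lying on the table in front of the protractor.
- brush: Bystander: small brush, 150 mm long, lying along the back edge of the cabinet top, behind the wheel.

How it is judged:
By the outcome, as a careful person would: the job done as asked, in the order asked, and still so for the second after the job is handed in, with the robot touching nothing.
It also fails if it takes over 64 s, if anything falls off the work surface, if the arm or the gripper's body presses on something with over 40 N, if the wrist force passes 120 N, or if a joint passes its speed limit or range.

## Working session

There is one attempt and no reset: what is moved stays moved. The work goes in short steps, Python scripts to look and compute and a shell command to move; the robot and the scene stay as the last step left them, time stands still between calls to the robot, and variables do not carry over. Pictures are saved under pics/ and viewed, on a budget of 10 in all, crops included, one or two more only if the job needs it, and the job is handed in when it is done.

```bash
mkdir -p pics
cat > h.py <<'E'
import numpy as np, cv2
from scipy.spatial.transform import Rotation as R
from station import ctrl, optics
def cam(n,o=None):
    c=optics.get_calibration(n); f=240/np.tan(np.radians(c["fovy"])/2)
    K=np.array([[f,0,c["cx"]],[0,f,c["cy"]],[0,0,1]])
    if "mount" in c:
        T=np.eye(4);T[:3,:3]=R.from_rotvec(o["tool_rot"]).as_matrix();T[:3,3]=o["tool_pos"];T=T@np.array(c["mount"])
        return K,T[:3,:3],T[:3,3]
    Rm=R.from_rotvec(np.ravel(c["rvec"])).as_matrix()
    return K,Rm.T,-Rm.T@np.ravel(c["tvec"])
def plane(C,uv,z):
    K,Rw,p=C; d=(Rw@np.linalg.inv(K)@np.c_[np.atleast_2d(uv),np.ones(len(np.atleast_2d(uv)))].T).T
    return p+d*((z-p[2])/d[:,2])[:,None]
def cloud(C,D):
    v,u=np.mgrid[:480,:640]; K,Rw,p=C
    r=np.stack([(u-K[0,2])/K[0,0],(v-K[1,2])/K[1,1],np.ones_like(u)],-1)*D[...,None]
    return r@Rw.T+p
def shot(n):
    o=ctrl.get_obs(); I,D=optics.get_image(n); return I,D,cam(n,o)
E
python3 - <<'E'
from h import *
o=ctrl.get_obs();print(o)
for n in("top","scene"):
    I,D,C=shot(n);np.savez(f"pics/{n}.npz",I=I,D=D);cv2.imwrite(f"pics/{n}1.png",I[...,::-1]);print(n,C[2],C[1][:,2])
E
```

```text
{'t': 0.0, 'q': array([-1.45301091e+00,  5.33459386e-02,  1.61430413e+00, -2.27074935e-06,
        1.47600581e+00, -1.19013475e-01]), 'dq': array([ 8.89939836e-04, -6.12881128e-04, -3.19936289e-04, -1.60948813e-03,
       -9.58668330e-04,  6.38096637e-05]), 'effort': array([-9.22086401e-04, -3.93678117e+01, -3.70177960e+01, -1.74613215e-04,
        7.01381417e-03,  2.50933780e-06]), 'tool_pos': array([ 0.14653719, -0.60693162,  0.23006375]), 'tool_rot': array([-3.11754946e+00, -3.70851004e-01,  1.55949145e-06]), 'contact_force': array([ 0.22055367,  0.6449717 , -0.71715188]), 'wrist_torque': array([-0.01053767,  0.00735057,  0.00915053]), 'opening': 0.08546915113117014}
top [0.51888961 0.03792747 0.90326683] [ 0.14023835 -0.01122265 -0.99005417]
scene [1.43419646 0.17792797 0.7777627 ] [-0.7729233  -0.13674462 -0.61958896]
```

View pics/top1.png

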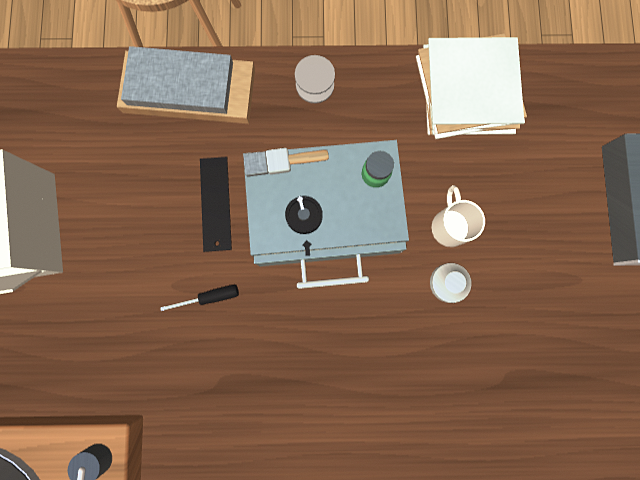

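View pics/scene1.png

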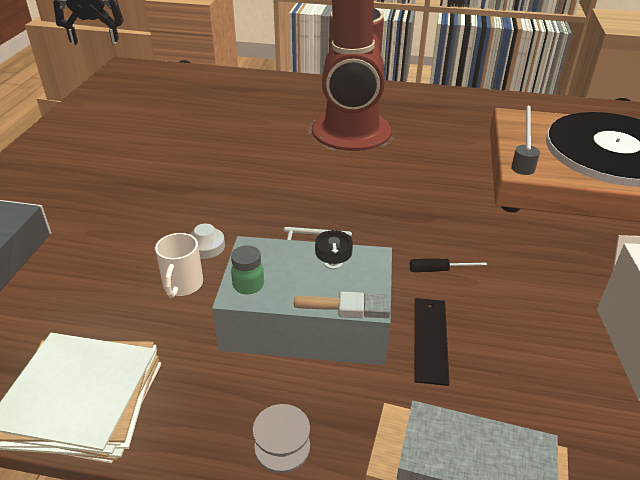

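The top view shows the cabinet at (325,200), the wheel at (304,215) with its bright pointer towards (300,197), the arrow at (307,243), the handle bar from (300,286) to (367,280), and the jar at (377,168). The pointer faces nearly away from the arrow.

Run:
```python
from h import *
d=np.load("pics/top.npz");I,D=d["I"],d["D"];C=cam("top");P=cloud(C,D)
v,u=np.mgrid[:480,:640]
z=P[...,2]; roi=(u>235)&(u<420)&(v>125)&(v<300)
m=roi&(abs(z-.1)<.006)
rect=cv2.minAreaRect((P[m][:,:2]*1000).astype(np.float32));print("top rect",rect,"z",np.median(z[m]))
print(cv2.boxPoints(rect))
w=(abs(u-304)<28)&(abs(v-215)<28)&(z>.135)
print("wheel z",np.median(z[w]),"circle",cv2.minEnclosingCircle((P[w][:,:2]*1000).astype(np.float32)),P[w].mean(0))
g=I.mean(-1)
dk=((abs(u-304)<22)&(abs(v-215)<22)&(g<70)).astype(np.uint8)
(cc,r)=cv2.minEnclosingCircle(np.argwhere(dk)[:,::-1].astype(np.float32));print("dark circ px",cc,r,plane(C,cc,.148))
b=w&(I.min(-1)>170); B=plane(C,np.c_[u[b],v[b]],.150);print("pointer px",b.sum(),B.mean(0),"\n",np.c_[u[b],v[b]].min(0),np.c_[u[b],v[b]].max(0))
ar=(abs(u-307)<10)&(v>237)&(v<256)&(g<60);A=plane(C,np.c_[u[ar],v[ar]],.104);print("arrow",A.mean(0),A[A[:,0].argmax()])
hm=(u>290)&(u<375)&(v>270)&(v<295)&(I.min(-1)>150);H=plane(C,np.c_[u[hm],v[hm]],.0785);print("handle",cv2.minAreaRect((H[:,:2]*1000).astype(np.float32)))
j=(abs(u-378)<20)&(abs(v-168)<25)&(z>.13);print("jar",P[j].mean(0),z[j].max())
for n,(a,bb,zz) in dict(puck=(455,282,.046),mug=(458,220,.09)).items():print(n,plane(C,(a,bb),zz))
s=cv2.resize(I[130:300,235:415],None,fx=4.4,fy=3.5*1.257/1.0,interpolation=cv2.INTER_CUBIC)
cv2.imwrite("pics/crop.png",cv2.resize(I[190:260,270:350],None,fx=7,fy=7,interpolation=cv2.INTER_CUBIC)[...,::-1])
```

```text
top rect ((696.8642578125, 23.3375244140625), (196.9161376953125, 280.6157531738281), 4.677865982055664) z 0.10066924713066294
[[ 587.2915   155.14844]
 [ 610.17676 -124.53259]
 [ 806.437   -108.47339]
 [ 783.55176  171.20764]]
wheel z 0.14380857075680498 circle ((605.78955078125, 50.398162841796875), 87.79031372070312) [0.65939341 0.06044284 0.15351934]
dark circ px (303.4350891113281, 214.5958251953125) 18.722105026245117 [[0.65885235 0.06066934 0.148     ]]
pointer px 47 [0.67952627 0.06544529 0.15      ] 
 [297 196] [303 209]
arrow [0.60893694 0.05669855 0.104     ] [0.61989033 0.05786222 0.104     ]
handle ((558.2388305664062, 12.474102020263672), (30.00648307800293, 127.9992446899414), 4.594057083129883)
jar [ 0.73449188 -0.06439914  0.16575738] 0.9032668310441637
puck [[ 0.54677292 -0.21762897  0.046     ]]
mug [[ 0.65640865 -0.21596397  0.09      ]]
```

View pics/crop.png

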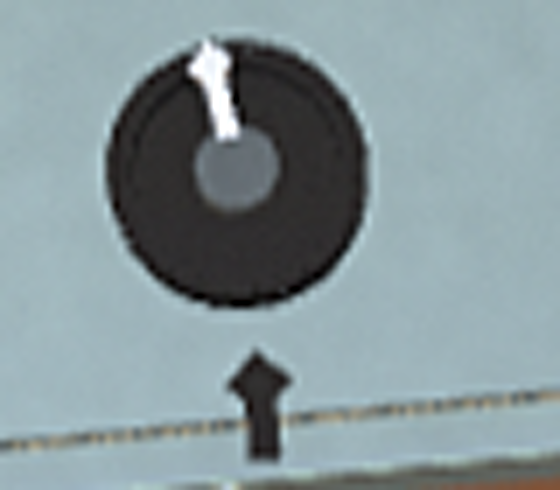

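The pointer points about 14° left of world +x. The arrow is at 184.7° and the cabinet yaw is 4.7°, so the wheel needs about 190° clockwise (joint about -3.3, inside the stated range). I'll pre-turn the tool, fly above the wheel and check with the wrist camera.

```bash
python3 -m handwheel '[0,0,-0.005,0,0,-8.4, 0,0,-0.005,0,0,-8.4, 0,0,-0.005,0,0,-8.4, 0,0,-0.005,0,0,-8.4, 0,0,-0.005,0,0,-8.4, 0,0,-0.005,0,0,-8.4, 0,0,-0.005,0,0,-8.4, 0,0,-0.005,0,0,-8.4, 0,0,-0.005,0,0,-8.4, 0,0,-0.005,0,0,-8.4, 0,0,-0.005,0,0,-8.4, 0,0,-0.005,0,0,-8.4, 0,0,-0.005,0,0,-8.4, 0,0,-0.005,0,0,-8.4, 0,0,-0.005,0,0,-8.4, 0,0,-0.005,0,0,-8.4]' 0
python3 -m handwheel '[-0.0041,0.0419,0,0,0,0, -0.0041,0.0419,0,0,0,0, -0.0041,0.0419,0,0,0,0, -0.0041,0.0419,0,0,0,0, -0.0041,0.0419,0,0,0,0, -0.0041,0.0419,0,0,0,0, -0.0041,0.0419,0,0,0,0, -0.0041,0.0419,0,0,0,0, -0.0041,0.0419,0,0,0,0, -0.0041,0.0419,0,0,0,0, -0.0041,0.0419,0,0,0,0, -0.0041,0.0419,0,0,0,0, -0.0041,0.0419,0,0,0,0, -0.0041,0.0419,0,0,0,0, -0.0041,0.0419,0,0,0,0, -0.0041,0.0419,0,0,0,0, -0.0041,0.0419,0,0,0,0, -0.0041,0.0419,0,0,0,0, -0.0041,0.0419,0,0,0,0, -0.0041,0.0419,0,0,0,0]'
python3 -m handwheel '[0,0,0,0,0,0,0,0,0,0,0,0]'
python3 - <<'E'
from h import *
I,D,C=shot("wrist");np.savez("pics/w1.npz",I=I,D=D);cv2.imwrite("pics/w1.png",I[...,::-1]);o=ctrl.get_obs();print(o["q"],C[2])
print(R.from_rotvec(o["tool_rot"]).as_matrix())
E
```

```text
t: 1.7
tool_pos: [0.1466, -0.6073, 0.3107]
tool_rot: [-0.858, -3.022, -0.002]
contact_force: [0.4, 0.1, -0.3]
opening: 0.0857
t: 3.7
tool_pos: [0.6612, 0.061, 0.3105]
tool_rot: [-0.866, -3.019, 0.001]
contact_force: [0.4, -0.2, -0.3]
opening: 0.0852
t: 3.9
tool_pos: [0.6605, 0.06, 0.3101]
tool_rot: [-0.864, -3.018, 0.002]
contact_force: [-0.1, -0.9, 0.4]
opening: 0.0854
[-2.25178105e-02  1.08054549e-01  1.42374516e+00 -4.22386904e-04
  1.61126662e+00 -1.03445320e+00] [0.59130216 0.10314359 0.45247618]
[[-8.47849938e-01  5.30234178e-01 -1.48280874e-03]
 [ 5.30235210e-01  8.47850500e-01 -3.88752807e-04]
 [ 1.05107010e-03 -1.11584144e-03 -9.99998825e-01]]
```

View pics/w1.png

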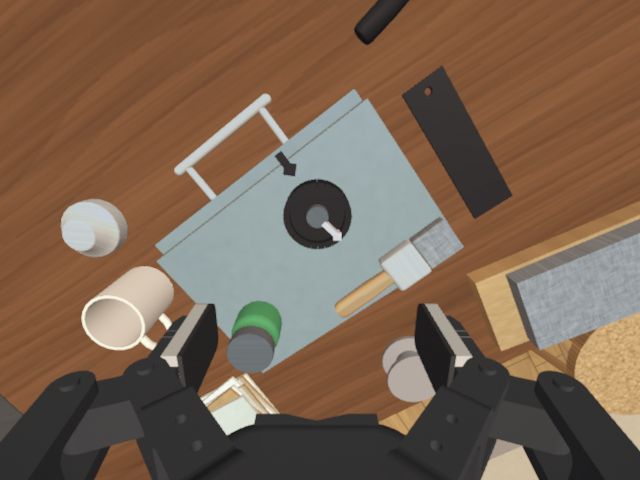

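Wrist view: wheel circle centred near (318,214), hub (317,216), pointer tip (341,240), arrow tip (294,175), handle bar from (179,170) to (267,99).

```bash
cat > wm.py <<'E'
from h import *
def wheel(I,C,box,g0=70):
    u0,u1,v0,v1=box;v,u=np.mgrid[:480,:640];b=(u>u0)&(u<u1)&(v>v0)&(v<v1)
    k=(b&(I.max(-1)<g0)).astype(np.uint8);n,l,s,c=cv2.connectedComponentsWithStats(k)
    i=1+s[1:,4].argmax();(cc,r)=cv2.minEnclosingCircle(np.argwhere(l==i)[:,::-1].astype(np.float32))
    ax=plane(C,cc,.145)[0];print("wheel px",cc,r,"axis",ax)
    w=b&(np.hypot(u-cc[0],v-cc[1])<r+2)&(I.min(-1)>170);B=plane(C,np.c_[u[w],v[w]],.15)
    e=B[:,:2]-ax[:2];t=e[np.argsort(-np.hypot(*e.T))[:8]].mean(0);p=e.mean(0)
    print("pointer ang tip,mean",np.degrees(np.arctan2(t[1],t[0])),np.degrees(np.arctan2(p[1],p[0])),"r",np.hypot(*t),w.sum())
    q=b&(I.max(-1)<g0)&(l!=i)
    if q.sum()>20:
        A=plane(C,np.c_[u[q],v[q]],.104);d=np.hypot(*(A[:,:2]-ax[:2]).T);a=A[d.argsort()[:6]].mean(0);f=a-ax
        print("arrow tip",a,"ang",np.degrees(np.arctan2(f[1],f[0])),"r",d.min(),"n",q.sum())
    return ax
E
python3 - <<'E'
from wm import *
o=ctrl.get_obs();C=cam("wrist",o);d=np.load("pics/w1.npz");I,D=d["I"],d["D"]
wheel(I,C,(270,365,145,262))
E_=plane(C,[(179,170),(267,99)],.078);print("handle",E_,E_.mean(0),np.linalg.norm(E_[0]-E_[1]))
# cabinet top outline
P=cloud(C,D);v,u=np.mgrid[:480,:640];m=(abs(P[...,2]-.1)<.006)&(v<370)
print(cv2.minAreaRect((P[m][:,:2]*1000).astype(np.float32)),np.median(P[m][:,2]))
E
```

```text
wheel px (317.0, 213.8230743408203) 34.37608337402344 axis [0.65741234 0.06135666 0.145     ]
pointer ang tip,mean 10.474204551853395 10.170202711695072 r 0.031256349383851474 163
arrow tip [0.61852054 0.05740794 0.104     ] ang -174.2025853541852 r 0.03829909447080333 n 211
handle [[ 0.55216025 -0.04797394  0.078     ]
 [ 0.54371429  0.07263345  0.078     ]] [0.54793727 0.01232976 0.078     ] 0.12090275720433702
((693.8857421875, 22.747299194335938), (196.88760375976562, 280.5420227050781), 4.604551792144775) 0.10009936397948921
```

```bash
python3 -m handwheel '[0.0026,-0.0005,0.027,0,0,0, 0,0,0.027,0,0,0, 0,0,0.027,0,0,0, 0,0,0.027,0,0,0, 0,0,0.027,0,0,0, 0,0,0.027,0,0,0, 0,0,0.02,0,0,0, 0,0,0.015,0,0,0, 0,0,0,0,0,0, 0,0,0,0,0,0]' 0
python3 -m handwheel '[0,0,0,0,0,0, 0,0,0,0,0,0, 0,0,0,0,0,0, 0,0,0,0,0,0, 0,0,0,0,0,0, 0,0,0,0,0,0, 0,0,0,0,0,0, 0,0,0,0,0,0]' 1 40
```

```text
t: 4.95
tool_pos: [0.6583, 0.0597, 0.1151]
tool_rot: [0.868, 3.019, 0.0]
contact_force: [0.3, -0.8, 0.9]
opening: 0.0855
t: 5.75
tool_pos: [0.6599, 0.0612, 0.117]
tool_rot: [0.865, 3.016, 0.004]
contact_force: [1.3, 3.9, 5.7]
opening: 0.0607
```

```bash
python3 -m handwheel '[0,0,0,0,0,8, 0,0,0,0,0,8, 0,0,0,0,0,8, 0,0,0,0,0,8, 0,0,0,0,0,8, 0,0,0,0,0,8, 0,0,0,0,0,8, 0,0,0,0,0,8, 0,0,0,0,0,8, 0,0,0,0,0,8, 0,0,0,0,0,8, 0,0,0,0,0,8, 0,0,0,0,0,0, 0,0,0,0,0,0]'
python3 -m handwheel '[0,0,0,0,0,0, 0,0,0,0,0,0, 0,0,0,0,0,0, 0,0,0,0,0,0, 0,0,0,0,0,0]' 0
python3 - <<'E'
from wm import *
I,D,C=shot("top");cv2.imwrite("pics/t2.png",I[...,::-1])
I,D,C=shot("wrist");cv2.imwrite("pics/w2.png",I[...,::-1]);print(ctrl.get_obs()["q"][5])
E
```

```text
t: 7.15
tool_pos: [0.6606, 0.0613, 0.1171]
tool_rot: [2.822, 1.376, 0.01]
contact_force: [3.9, 4.2, 4.0]
opening: 0.0609
t: 7.65
tool_pos: [0.6578, 0.0601, 0.1139]
tool_rot: [-2.824, -1.376, 0.001]
contact_force: [0.2, -0.0, -0.2]
opening: 0.0856
0.6426683664669819
```

View pics/w2.png

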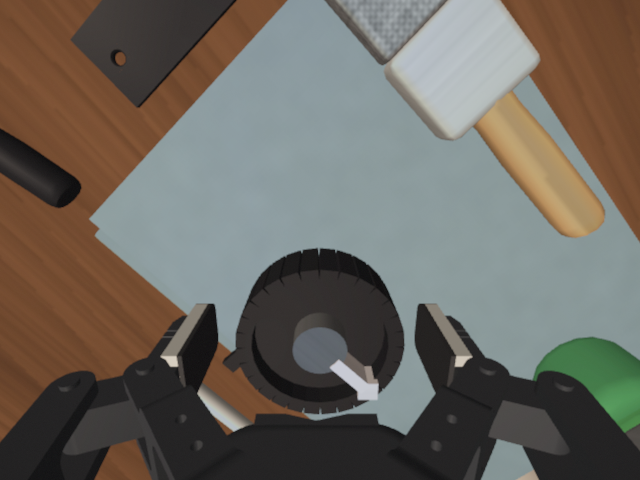

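The wrist view shows the wheel between the open pads, hub at (320,350) and pointer tip near (372,395). The regrip clearance looks good.

```bash
python3 - <<'E'
from h import *
C=cam("wrist",ctrl.get_obs());T=plane(C,[(378,390),(372,398),(336,363)],.15);print(T);ax=np.array([.660,.0613])
for t in T: e=t[:2]-ax;print(np.hypot(*e),np.degrees(np.arctan2(e[1],e[0])))
e=T[:2,:2].mean(0)-T[2,:2];print("dir",np.degrees(np.arctan2(e[1],e[0])))
E
python3 -m handwheel '[0,0,0,0,0,-8, 0,0,0,0,0,-8, 0,0,0,0,0,-8, 0,0,0,0,0,-8, 0,0,0,0,0,-8, 0,0,0,0,0,-8, 0,0,0,0,0,-8, 0,0,0,0,0,-8, 0,0,0,0,0,-8, 0,0,0,0,0,-8, 0,0,0,0,0,-8, -0.0013,0.002,0,0,0,-8, 0,0,0,0,0,0, 0,0,0,0,0,0]'
python3 -m handwheel '[0,0,0,0,0,0, 0,0,0,0,0,0, 0,0,0,0,0,0, 0,0,0,0,0,0, 0,0,0,0,0,0, 0,0,0,0,0,0, 0,0,0,0,0,0, 0,0,0,0,0,0]' 1 40
```

```text
[[0.66596632 0.03363742 0.15      ]
 [0.66198332 0.03193138 0.15      ]
 [0.66075557 0.05332848 0.15      ]]
0.028298678470276957 -77.82878583662364
0.029435512724103132 -86.13656172240172
0.008007245236421533 -84.58550093141221
dir -81.09418279133527
t: 9.15
tool_pos: [0.6604, 0.061, 0.1142]
tool_rot: [-0.871, -3.018, 0.0]
contact_force: [-0.2, 0.5, 1.4]
opening: 0.0855
t: 9.95
tool_pos: [0.6603, 0.061, 0.1146]
tool_rot: [-0.867, -3.019, 0.0]
contact_force: [-4.0, -1.1, 4.1]
opening: 0.0606
```

```bash
python3 -m handwheel '[0,0,0,0,0,8, 0,0,0,0,0,8, 0,0,0,0,0,8, 0,0,0,0,0,8, 0,0,0,0,0,8, 0,0,0,0,0,8, 0,0,0,0,0,8, 0,0,0,0,0,8, 0,0,0,0,0,8, 0,0,0,0,0,8, 0,0,0,0,0,8, 0,0,0,0,0,0, 0,0,0,0,0,0]'
python3 -m handwheel '[0,0,0,0,0,0, 0,0,0,0,0,0, 0,0,0,0,0,0, 0,0,0,0,0,0, 0,0,0,0,0,0]' 0
python3 -m handwheel '[0,0,-0.03,0,0,0, 0,0,-0.04,0,0,0, 0,0,-0.04,0,0,0, 0,0,-0.04,0,0,0, 0,0,-0.04,0,0,0, 0,0,0,0,0,0, 0,0,0,0,0,0]'
python3 - <<'E'
from wm import *
I,D,C=shot("wrist");cv2.imwrite("pics/w3.png",I[...,::-1]);np.savez("pics/w3.npz",I=I);print(ctrl.get_obs()["q"])
E
```

```text
t: 11.25
tool_pos: [0.6602, 0.0609, 0.1146]
tool_rot: [-2.719, -1.573, 0.001]
contact_force: [-4.6, -1.5, 5.5]
opening: 0.0603
t: 11.75
tool_pos: [0.6605, 0.0611, 0.1142]
tool_rot: [-2.721, -1.57, -0.0]
contact_force: [-0.8, -0.7, -0.8]
opening: 0.0854
t: 12.45
tool_pos: [0.6611, 0.0611, 0.3062]
tool_rot: [2.719, 1.569, 0.005]
contact_force: [-0.3, 0.0, 0.4]
opening: 0.0855
[-1.99326356e-02  1.09678316e-01  1.43306827e+00  5.77455790e-05
  1.59926173e+00  5.04039875e-01]
```

View pics/w3.png

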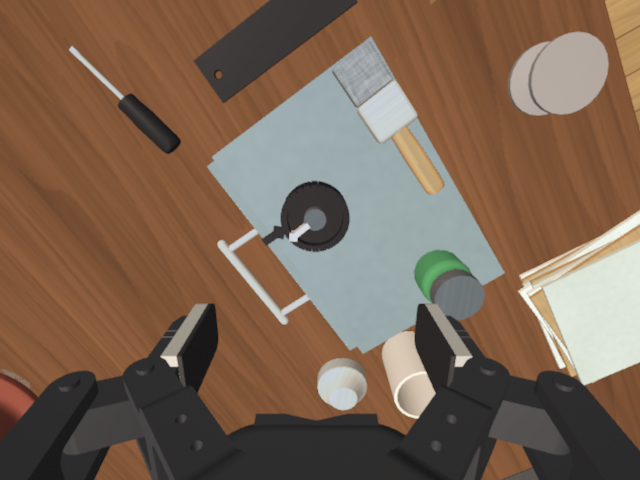

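The wheel is at (315,216) and the pointer tip at about (291,239), close to the arrow tip at about (285,234). It is near the mark; I'll measure the residual angle.

Run:
```python
from wm import *
C=cam("wrist",ctrl.get_obs());I=np.load("pics/w3.npz")["I"]
v,u=np.mgrid[:480,:640];b=(u>255)&(u<355)&(v>175)&(v<255)
w=b&(u<313)&(I.min(-1)>165)&(v>217)&(u>283)
B=plane(C,np.c_[u[w],v[w]],.15)[:,:2]
for ax in ([.660,.0612],[.6585,.0612]):
    e=B-ax;t=e[np.argsort(-np.hypot(*e.T))[:10]].mean(0);p=e.mean(0);print(w.sum(),np.hypot(*t),[np.degrees(np.arctan2(x[1],x[0]))%360 for x in(t,p)])
vx,vy,_,_=cv2.fitLine((B*1000).astype(np.float32),cv2.DIST_L2,0,.01,.01).ravel();print("line",np.degrees(np.arctan2(vy,vx))%180)
k=b&(I.max(-1)<70);A=plane(C,np.c_[u[k],v[k]],.104)[:,:2];A=A[np.hypot(*(A-[.660,.0612]).T)>.0405]
vx,vy,_,_=cv2.fitLine((A*1000).astype(np.float32),cv2.DIST_L2,0,.01,.01).ravel();e=A.mean(0)-[.660,.0612]
print("arrow line",np.degrees(np.arctan2(vy,vx))%180,"mean",np.degrees(np.arctan2(e[1],e[0]))%360)
hp=plane(C,[(223,244),(284,321)],.078);print(hp,hp.mean(0),np.linalg.norm(hp[0]-hp[1]))
cv2.imwrite("pics/c3.png",cv2.resize(I[165:265,245:375],None,fx=6,fy=6,interpolation=cv2.INTER_CUBIC)[...,::-1])
```

```text
171 0.03107690977692792 [np.float64(188.02459820789048), np.float64(186.9362586524228)]
171 0.02959233829934809 [np.float64(188.430030319696), np.float64(187.46276990539792)]
line 11.132691
arrow line 138.38487 mean 209.19540564992985
[[ 0.54373476  0.07170022  0.078     ]
 [ 0.55121075 -0.04772401  0.078     ]] [0.54747276 0.0119881  0.078     ] 0.11965799774707046
```

View pics/c3.png

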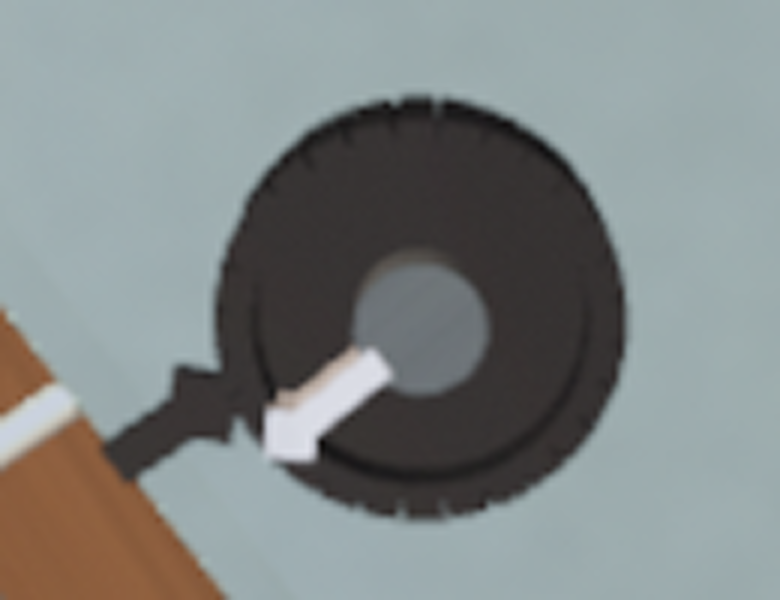

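The pointer is at 187–188° against 184.7° for the arrow, so about 3° short. I'll regrip and add 3°.

```bash
python3 -m handwheel '[0,0,0.03,0,0,0, 0,0,0.04,0,0,0, 0,0,0.04,0,0,0, 0,0,0.04,0,0,0, 0,0,0.025,0,0,0, 0,0,0.015,0,0,0, 0,0,0,0,0,0, 0,0,0,0,0,0]' 0
python3 -m handwheel '[0,0,0,0,0,0, 0,0,0,0,0,0, 0,0,0,0,0,0, 0,0,0,0,0,0, 0,0,0,0,0,0, 0,0,0,0,0,0, 0,0,0,0,0,0, 0,0,0,0,0,0, 0,0,0,0,0,1.5, 0,0,0,0,0,1.5, 0,0,0,0,0,0, 0,0,0,0,0,0]' 1 40
python3 -m handwheel '[0,0,0,0,0,0, 0,0,0,0,0,0, 0,0,0,0,0,0, 0,0,0,0,0,0, 0,0,0,0,0,0]' 0
python3 -m handwheel '[0,0,-0.03,0,0,0, 0,0,-0.04,0,0,0, 0,0,-0.04,0,0,0, 0,0,-0.04,0,0,0, 0,0,-0.04,0,0,0, 0,0,0,0,0,8, 0,0,0,0,0,-8, 0,0,0,0,0,-8, 0,0,0,0,0,-8, 0,0,0,0,0,-8, 0,0,0,0,0,-8, 0,0,0,0,0,-2, 0,0,0,0,0,0, 0,0,0,0,0,0]'
python3 - <<'E'
from wm import *
o=ctrl.get_obs();I,D,C=shot("wrist");np.savez("pics/w4.npz",I=I);print(o["q"]);print(R.from_rotvec(o["tool_rot"]).as_matrix())
ax=wheel(I,C,(260,370,120,265))
hm=plane(C,(0,0),.078)
cv2.imwrite("pics/w4.png",I[...,::-1])
E
```

```text
t: 13.3
tool_pos: [0.6606, 0.061, 0.1146]
tool_rot: [2.721, 1.57, 0.0]
contact_force: [0.7, -0.0, 1.2]
opening: 0.0854
t: 14.5
tool_pos: [0.6608, 0.0616, 0.1172]
tool_rot: [-2.761, -1.498, -0.002]
contact_force: [-4.3, 1.0, 6.0]
opening: 0.0609
t: 15.0
tool_pos: [0.6605, 0.061, 0.1142]
tool_rot: [2.761, 1.498, -0.0]
contact_force: [0.1, 0.2, -0.8]
opening: 0.0852
t: 16.4
tool_pos: [0.6604, 0.061, 0.3042]
tool_rot: [-2.204, -2.239, 0.0]
contact_force: [-0.7, 0.2, -0.3]
opening: 0.0855
[-2.00142758e-02  1.09746547e-01  1.43230509e+00 -5.27136184e-05
  1.59967143e+00 -3.59932005e-02]
[[-1.59767296e-02  9.99872355e-01 -1.31441497e-04]
 [ 9.99872363e-01  1.59767232e-02 -5.00711418e-05]
 [-4.79647461e-05 -1.32224693e-04 -9.99999990e-01]]
wheel px (315.63287353515625, 215.6889190673828) 34.9670295715332 axis [0.6589221  0.06315786 0.145     ]
pointer ang tip,mean -169.2945103335878 -168.1373020380989 r 0.02943439158465042 181
arrow tip [0.61908852 0.05876795 0.104     ] ang -173.71102274160168 r 0.039446858359536215 n 145
```

View pics/w4.png

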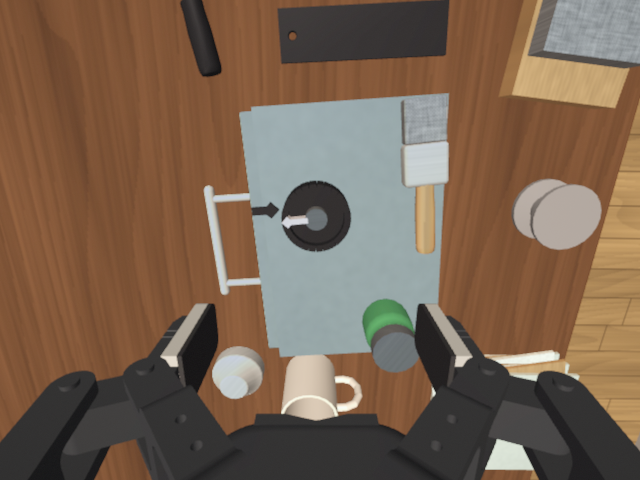

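The wheel is at (316,216), the pointer tip at (282,223) and the arrow tip at (279,210). In this sideways view parallax matters, so I'll look along the arrow line, from closer, to settle the residual.

```bash
python3 -m handwheel '[0,0,0.01,0,0,-7.8, 0,0,0.01,0,0,-7.8, 0,0,0.01,0,0,-7.8, 0,0,0.01,0,0,-7.8, 0,0,0.01,0,0,-7.8, 0,0,0.01,0,0,-7.8, 0,0,0,0,0,-7.8, 0,0,0,0,0,-7.8, 0,0,0,0,0,-7.8, 0,0,0,0,0,-7.8, 0,0,0,0,0,-7.8, 0,0,0,0,0,-7.8, 0,0,0,0,0,0, 0,0,0,0,0,0]'
python3 - <<'E'
from wm import *
o=ctrl.get_obs();I,D,C=shot("wrist");np.savez("pics/w5.npz",I=I);print(o["tool_pos"],o["tool_rot"],"cam",C[2])
K,Rw,p=C
def px(P): c=Rw.T@(np.array(P)-p);c=K@c;return c[:2]/c[2]
a,b=px([.6605,.0611,.148]),px([.62,.058,.104]);print(a,b)
cx,cy=a.astype(int);x0,y0=cx-65,cy-75;J=I[y0:y0+120,x0:x0+130];print("origin",x0,y0)
cv2.imwrite("pics/c5.png",cv2.resize(J,None,fx=5,fy=5,interpolation=cv2.INTER_CUBIC)[...,::-1])
E
```

```text
t: 17.85
tool_pos: [0.6604, 0.061, 0.2443]
tool_rot: [-0.12, 3.139, 0.0]
contact_force: [0.4, -0.2, -0.1]
opening: 0.0854
[0.66043172 0.06103174 0.24431612] [-1.20355394e-01  3.13923574e+00  9.26830431e-06] cam [0.57894598 0.05527657 0.38659642]
[315.51501849 241.9241608 ] [315.68455292 177.32351481]
origin 250 166
```

View pics/c5.png

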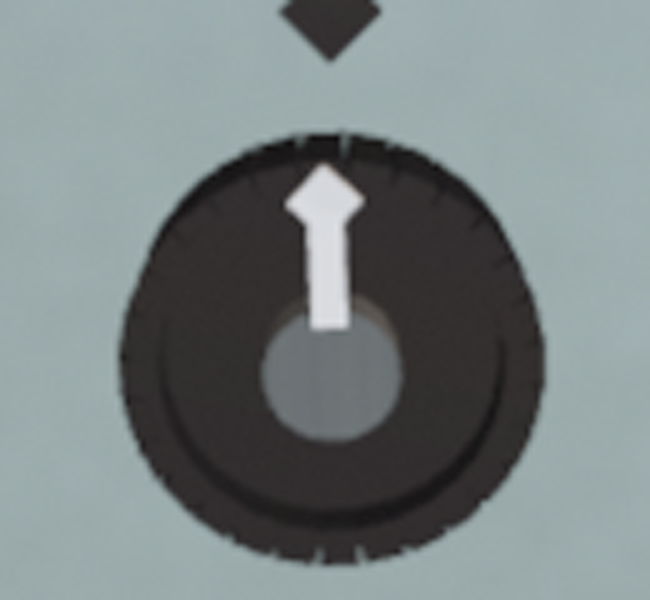

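This view along the arrow line shows the pointer tip at (324,165), hub centre at (332,371) and arrow tip at (330,62). The pointer is about 2° (0.04 rad) short of the mark, well inside the 0.12 tolerance. Next I go to the handle with part-closed fingers, because fully open their backs would hit the drawer front.

```bash
python3 -m handwheel '[0,0,0,0,0,8.15, 0,0,0,0,0,8.15, 0,0,0,0,0,8.15, 0,0,0,0,0,8.15, 0,0,0,0,0,8.15, 0,0,0,0,0,8.15, 0,0,0,0,0,8.15, 0,0,0,0,0,8.15, 0,0,0,0,0,8.15, 0,0,0,0,0,8.15, 0,0,0,0,0,8.15, -0.0133,-0.0383,0,0,0,0, -0.0133,-0.0383,0,0,0,0, -0.0133,-0.0383,0,0,0,0, 0,0,0,0,0,0, 0,0,0,0,0,0]' 0.62
python3 - <<'E'
from h import *
o=ctrl.get_obs();print(R.from_rotvec(o["tool_rot"]).as_matrix()[:,:2]);I,D,C=shot("wrist");np.savez("pics/w6.npz",I=I,D=D)
v,u=np.mgrid[:480,:640];X=plane(C,np.c_[u.ravel(),v.ravel()],.0785).reshape(480,640,3)
m=(abs(X[...,0]-.548)<.03)&(abs(X[...,1]-.012)<.075)&(I.min(-1)>150);H=X[m][:,:2]
for a in np.arange(-.04,.06,.02):
  s=H[(abs(H[:,1]-.012-a)<.006)];print(round(a,3),len(s),s[:,0].min() if len(s) else 0,s[:,0].max() if len(s) else 0)
print(H[:,1].min(),H[:,1].max())
E
```

```text
t: 19.5
tool_pos: [0.5491, 0.0112, 0.2446]
tool_rot: [2.126, 2.312, 0.001]
contact_force: [0.4, -0.3, 0.7]
opening: 0.0324
[[-8.35646068e-02  9.96501749e-01]
 [ 9.96502361e-01  8.35645272e-02]
 [ 2.53693515e-05  1.11054056e-03]]
-0.04 184 0.5452680972716668 0.5779607575583459
-0.02 134 0.543685570776921 0.5540519459945392
0.0 139 0.5420876426864437 0.5522299142692765
0.02 145 0.5404795958461422 0.5504788656364309
0.04 151 0.538866359799576 0.5487161382411869
-0.05136696497149386 0.07702707627630875
```

Opening is 32 mm. The bar's measured middle, x 0.547–0.549, is centred between the pads. Descending.

```bash
python3 -m handwheel '[0,0,0.03,0,0,0, 0,0,0.03,0,0,0, 0,0,0.03,0,0,0, 0,0,0.02,0,0,0, 0,0,0.02,0,0,0, 0,0,0.015,0,0,0, 0,0,0.015,0,0,0, 0,0,0.014,0,0,0, 0,0,0.012,0,0,0, 0,0,0,0,0,0, 0,0,0,0,0,0]'
python3 -m handwheel '[0,0,0,0,0,0, 0,0,0,0,0,0, 0,0,0,0,0,0, 0,0,0,0,0,0, 0,0,0,0,0,0, 0,0,0,0,0,0]' 1 40
```

```text
t: 20.65
tool_pos: [0.5495, 0.0114, 0.0584]
tool_rot: [2.124, 2.315, 0.0]
contact_force: [-0.3, 0.4, -0.2]
opening: 0.0322
t: 21.25
tool_pos: [0.5489, 0.0112, 0.0594]
tool_rot: [-2.124, -2.314, 0.002]
contact_force: [-5.2, 0.3, 5.4]
opening: 0.0093
```

```bash
python3 -m handwheel '[0,-0.005,0,0,0,0, 0,-0.01,0,0,0,0, 0,-0.01,0,0,0,0, 0,-0.01,0,0,0,0, 0,-0.01,0,0,0,0, 0,-0.01,0,0,0,0, 0,-0.01,0,0,0,0, 0,-0.01,0,0,0,0, 0,-0.01,0,0,0,0, 0,-0.01,0,0,0,0, 0,-0.008,0,0,0,0, 0,-0.004,0,0,0,0, 0,-0.002,0,0,0,0, 0,0,0,0,0,0]'
python3 -m handwheel '[0,-0.001,0,0,0,0, 0,-0.001,0,0,0,0, 0,0,0,0,0,0, 0,0,0,0,0,0]'
```

```text
t: 22.65
tool_pos: [0.4405, 0.0024, 0.0594]
tool_rot: [2.124, 2.314, 0.002]
contact_force: [-1.2, 4.0, 8.4]
opening: 0.0094
t: 23.05
tool_pos: [0.4393, 0.0023, 0.0594]
tool_rot: [2.124, 2.313, 0.004]
contact_force: [1.9, 2.5, 6.5]
opening: 0.0097
```

```bash
python3 -m handwheel '[0,-0.001,0,0,0,0, 0,-0.001,0,0,0,0, 0,-0.001,0,0,0,0, 0,0,0,0,0,0, 0,0,0,0,0,0]'
```

```text
t: 23.55
tool_pos: [0.4392, 0.0023, 0.0595]
tool_rot: [2.12, 2.308, 0.015]
contact_force: [14.5, 4.5, -5.0]
opening: 0.0092
```

It is on the stop: travel 0.110 m with a 14 N reaction. I'll relax the pull, part-open, lift and back off.

```bash
python3 -m handwheel '[0,0.002,0,0,0,0, 0,0,0,0,0,0]'
python3 -m handwheel '[0,0,0,0,0,0, 0,0,0,0,0,0, 0,0,0,0,0,0, 0,0,0,0,0,0]' 0.62
python3 -m handwheel '[0,0,-0.015,0,0,0, 0,0,-0.02,0,0,0, 0,0,-0.03,0,0,0, 0,0,-0.04,0,0,0, 0,0,-0.04,0,0,0, 0,0,-0.04,0,0,0, 0,0,-0.03,0,0,0, -0.04,0,0,0,0,0, -0.04,0,0,0,0,0, -0.04,0,0,0,0,0, -0.04,0,0,0,0,0, -0.04,0,0,0,0,0, -0.04,0,0,0,0,0, 0,0,0,0,0,0]'
python3 - <<'E'
from h import *
I,D,C=shot("top");d0=np.load("pics/top.npz")
v,u=np.mgrid[:480,:640]
w=(abs(u-304)<22)&(abs(v-215)<24)&(I.min(-1)>165);B=plane(C,np.c_[u[w],v[w]],.15)[:,:2]
print("pointer",w.sum(),[np.degrees(np.arctan2(*(B.mean(0)-a)[::-1]))%360 for a in([.6605,.0611],[.6595,.0607])])
X=plane(C,np.c_[u.ravel(),v.ravel()],.0785).reshape(480,640,3)
for J in(d0["I"],I):
  m=(abs(X[...,1]-.006)<.025)&(X[...,0]<.575)&(X[...,0]>.40)&(J.min(-1)>165);H=X[m];print("bar x",m.sum(),np.median(H[:,0]),H[:,0].min())
diff=(cv2.absdiff(I,d0["I"]).max(-1)>40).astype(np.uint8);n,l,s,c=cv2.connectedComponentsWithStats(diff)
print([list(map(int,x)) for x in s[1:] if x[4]>25])
cv2.imwrite("pics/t7.png",I[...,::-1])
E
```

```text
t: 23.75
tool_pos: [0.4392, 0.0023, 0.0594]
tool_rot: [2.123, 2.312, 0.007]
contact_force: [6.0, 3.2, 2.5]
opening: 0.0095
t: 24.15
tool_pos: [0.437, 0.0018, 0.0577]
tool_rot: [-2.123, -2.314, 0.001]
contact_force: [-0.0, 0.4, -0.4]
opening: 0.0329
t: 25.55
tool_pos: [0.4577, -0.2409, 0.2725]
tool_rot: [-2.129, -2.309, 0.002]
contact_force: [-1.4, 0.8, 0.1]
opening: 0.0325
pointer 44 [np.float64(187.46849138244875), np.float64(186.6424277769944)]
bar x 141 0.5487296441121221 0.5434191917040436
bar x 750 0.5234259625132516 0.4335576244584287
[[297, 196, 7, 14, 62], [302, 217, 7, 17, 63], [254, 242, 160, 110, 10686], [516, 291, 124, 189, 12470], [629, 352, 11, 11, 28], [615, 377, 25, 10, 128], [596, 437, 42, 30, 496], [587, 476, 28, 4, 66]]
```

View pics/t7.png

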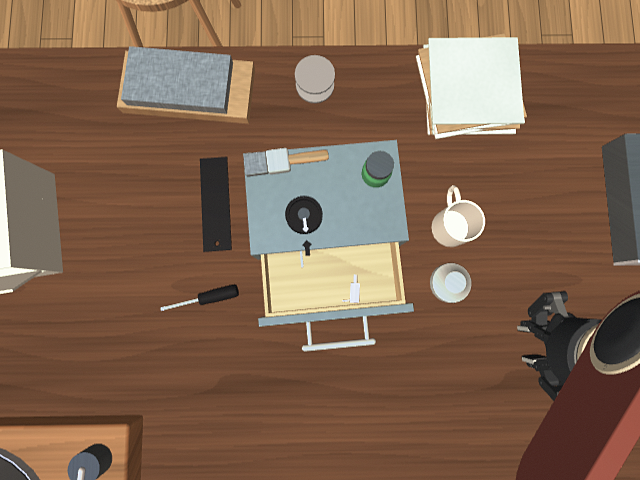

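The top view shows the drawer open with the bar at (340,346), the wheel pointer at (305,230) facing the arrow at (307,246), and no bystander moved: the difference image shows only the pointer, drawer and arm. Handing in.

```bash
python3 -c "
from station import ctrl
print(ctrl.finish_job())"
```

```text
the job is handed in; nothing more can be done
None
```

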